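# Lock the closing ring of the blanked vacuum port

### The arm

A 7-joint arm with a two-finger parallel gripper is mounted at the origin on a cart in front of the work surface, level with it; the furniture and walls round the work are solid. World frame = base frame: x ahead of the robot, y to its left, z up, the work surface at z = 0. Lengths are in m, angles in rad, forces in N, time in s.
With the tool pointing down it reaches from about 0.425 to 0.875 m from the base axis. Payload 4.7 kg.
Tool frame: the origin (TCP) lies midway between the tips of the shut fingers; the grasp point (between the pads) lies ctrl.grasp_offset behind it (ctrl.grasp_offset is the distance from the TCP to the grasp point, in m); z points along the fingers, y is the line along which they close (so a half turn about z gives the same grasp; the last joint's range is limited). The gripper opens to 87 mm and grips with 3 to 60 N. Pads are 19 mm wide; open, the fingers measure 117 mm over their backs; the gripper's body (75 mm by 190 mm) begins 51 mm behind the grasp point.
Start: joints at [-1.323, 0.321, -0.07, 1.45, 0.023, 1.371, -0.057], TCP at [0.151, 0.632, 0.223] pointing down, gripper open.
Joint ranges: [-2.86, 2.86], [-0.3, 2.09], [-1.38, 1.24], [0.06, 2.45], [-1.56, 4.7], [0.09, 2.05], [-2.69, 2.69]. Speed limits (rad/s): [2.57, 2.57, 3.14, 3.14, 3.14, 3.14, 3.14].

### API

Orientations are given as a rotation vector (axis times angle).
In Python, from bench import ctrl gives the robot as it stands. The module is installed in compiled form; this text tells all that it offers.
- The arm moves only by the tool jog_arm, never from a script. Its argument "moves" is one flat list of numbers, 7 for each row, row after row: the shift along the tool's x, y, z in units of 30 cm (1.0 is 30 cm), then the turn, a rotation vector about the tool's x, y, z in units of 60 degrees (1.0 is 60 degrees), then the gripper's target within -1 to 1 (fully open at 1, half-way at 0, shut at -1). In form: [x, y, z, wx, wy, wz, fingers, x, y, z, wx, wy, wz, fingers, ...]. A call has exactly 8 rows; each row is the pose to reach, as a shift and turn from the pose commanded when the call began, along the tool's axes at that moment; what a row does not reach only later rows make up. A row lasts 1/8 s, in which the tool goes at most 62.5 mm and 10.7 degrees, less where a joint would pass 70% of its speed; a pose out of reach is approached as far as the arm can. A call with a number of a shift or a turn outside -1 to 1 is refused whole. A call with a gripper value outside its range is refused whole. The fingers move at their own pace and stop on an object; "newtons" is the grip in N (left out, the last holds). Time passes only in rows, so rows that repeat a pose let the fingers close, or fill a call up. It gives the time, the measured TCP pose, the force, the opening and the grip force at its end, in the units of the state.
- ctrl.get_state(): the state, without advancing time (a new reading comes with each control period).
- ctrl.get_image(name): name is "scene" or "top" or "wrist"; returns a dict with "pixels" (420x560x3 uint8, red, green, blue), "fx", "fy", "cx", "cy" (pixels), "xyz" and "rotation" of the camera in the world; the wrist camera has in their place "tool_from_camera" (4x4, takes a point from camera to tool coordinates, whose origin is the TCP and whose axes are the flange's). Camera axes: x right, y up, looking along -z (the intrinsics and any distortion apply to the point x, -y, -z); pixel columns grow to the right and rows downward; lengths in m; the calibration is good to about 2 mm. A picture is of the moment at which its call begins: read the wrist's pose just before it. There is no depth.
- ctrl.close_job(): hands the job in; it is judged then, once.
The state is a dict: "time": time; "joint_positions": joint angles; "qd": joint speeds; "joint_torque": joint torques, N m; "position": TCP position; "tool_rot": TCP orientation; "ft_force": force on the tool from outside, world axes, zero at the start; "torque": the same for the moment, N m; "grip_width": opening from 0.0 (shut) to 1.0 (fully open); "grip_force": force on a finger pad.
Only numpy, scipy, OpenCV 4.12 (cv2) and the standard library are available. Lean on these libraries where they do the work, as an engineer would, in place of code of your own. Each camera call takes 0.05 s, during which the arm holds its last target. There are 200 camera calls.

### The job

Two small vacuum test ports stand on the worktable. Only one is closed by a blank flange; the other has an open bore. On the blanked port, turn the lock collar clockwise (seen from above; the upright post is its handle) until its lever lies in line with the steel lock mark on the base (its end stop lies farther on), then let go; leave the open port's collar as it is.

Things in the scene. Friction and masses are not known exactly. Their poses are not given: they have to be found in the camera images.
- blanked_port: Port to lock: round aluminium base 124 mm across, 10 mm thick, fixed; origin under its centre, on the collar's axis, z up, x roughly away from the robot. Dark collar 60 mm across, 28-44 mm above the table, its middle filled by a pale 40 mm blank flange, top at 42 mm. Lock mark: steel rib on the base, 6 mm wide, 35-61 mm from the axis, 27 mm high, at 147 degrees from x, counter-clockwise
- blanked_collar (a joint): Collar angle about the vertical axis through the port's origin, rad; grows clockwise seen from above. 0 = open stop, lever at 213 degrees in the port's frame; 1.15 = lever in line with the lock mark; end stop at 1.5, past the mark. Friction keeps it where it is left; about 3.5 N at the handle turns it, more when turned fast
- blanked_handle (a point): On the axis of the blanked collar's upright handle, 70 mm above the table, 44 mm from the collar's axis; moves with the collar. Handle: round steel post, 12 mm diameter, top 86 mm above the table, standing on a radial lever 11 mm wide whose top is at 39 mm and whose end is 54 mm from the axis. A rigid hose crosses 0.56 m above the table, 0.3-0.4 m ahead of the robot: reach in low beneath it
- open_handle (a point): The same point on the handle of the other port, which is alike in shape and size but has no flange: its middle is an open dark bore. It stands to the left or right of the blanked port. Leave its collar as it is

How it is judged:
At the end, for the whole second after the job is handed in: The blanked port's collar is at rest with its lever in line with the lock mark, within 0.22 rad (12.6 degrees) either way, and released (value of joint blanked_collar between 0.93 and 1.37 rad and velocity of joint blanked_collar between -0.05 and 0.05 rad/s); the robot touches nothing.
It fails at once if the open port's collar is turned (its handle moves more than 8 mm) (distance of open_handle from where it was at the start of the episode above 0.008 m).
It also fails if it takes over 42 s, if anything falls off the work surface, if the arm or the gripper's body presses on something with over 40 N, if the wrist force passes 120 N, or if a joint passes its speed limit or range.

## Working session

There is one attempt and no reset: what is moved stays moved. The work goes in short steps, Python scripts to look and compute and a tool call to move; the robot and the scene stay as the last step left them, time stands still between calls to the robot, and variables do not carry over. Pictures are saved under pics/ and viewed, at most 10 in all, crops included, and the job is handed in when it is done.

Besides the shell and the picture viewer there is one more tool, called by a JSON object that holds its "api" and its "payload". jog_arm: Moves the arm, as the interface text tells. Its arguments: {"type":"object","properties":{"moves":{"type":"array"},"newtons":{"type":"number"}},"required":["moves"]}

```bash
mkdir -p pics
python3 - <<'E'
from bench import ctrl
import cv2,pickle
s=ctrl.get_state();print({k:s[k] for k in('time','position','tool_rot','grip_width','ft_force')},ctrl.grasp_offset)
d={}
for n in('scene','top'):
    im=ctrl.get_image(n);d[n]=im;cv2.imwrite(f'pics/{n}.png',im['pixels'][:,:,::-1]);print(n,{k:v for k,v in im.items() if k!='pixels'})
pickle.dump(d,open('d.pkl','wb'))
E
```

```text
{'time': 0.0, 'position': array([0.15053304, 0.63174192, 0.22144832]), 'tool_rot': array([-3.66373427e-01, -3.12005650e+00,  3.07245149e-03]), 'grip_width': 1.0024607509609669, 'ft_force': array([-1.3183923 , -0.26939917, -0.74402259])} 0.0187
scene {'fx': 390.42656846437416, 'fy': 390.42656846437416, 'cx': 275.446317700864, 'cy': 207.7577381630469, 'xyz': array([ 0.22716822, -0.22733378,  0.74369079]), 'rotation': array([ 0.65767998, -0.22870675, -0.68557352])}
top {'fx': 475.1761698133951, 'fy': 475.1761698133951, 'cx': 283.75538873748224, 'cy': 205.49642794137102, 'xyz': array([0.52361068, 0.17072091, 0.94206171]), 'rotation': array([ 0.02864355, -0.01617414, -1.55742106])}
```

View pics/top.png

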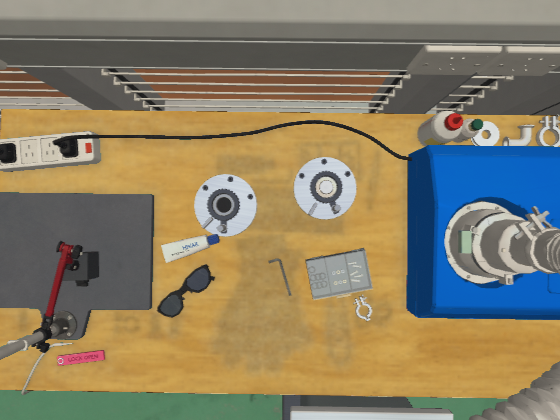

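View pics/scene.png

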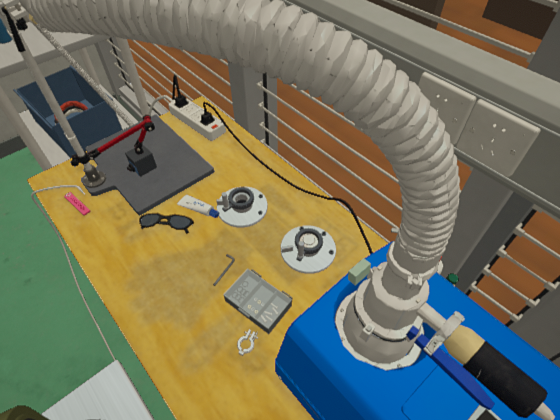

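The top view shows the open port (dark bore) at about (225,205) and the blanked port (pale centre) at about (325,188). I'll enlarge it to read the handle and the mark.

Run:
```python
import cv2
im=cv2.imread('pics/top.png')[145:255,180:370]
cv2.imwrite('pics/crop.png',cv2.resize(im,None,fx=4.2,fy=4.2,interpolation=cv2.INTER_CUBIC))
```

```text
(no output)
```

View pics/crop.png

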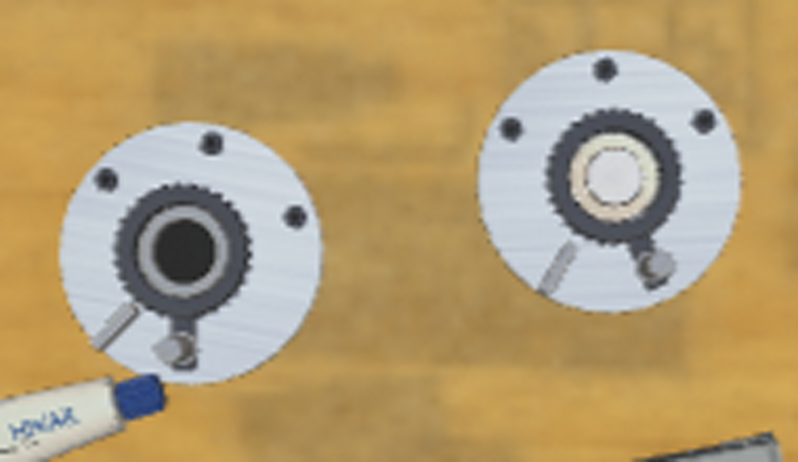

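In the crop, the blanked port's base centre is at (609,181), its mark runs from (573,242) to (544,292), and its handle is at about (657,265). The open port's centre is at (191,253) and its handle at (175,348).

```bash
cat > h.py <<'E'
import numpy as np,pickle
from scipy.spatial.transform import Rotation as R
D=pickle.load(open('d.pkl','rb'))
def px(c,u,v,z):
    d=R.from_rotvec(c['rotation']).apply([(u-c['cx'])/c['fx'],-(v-c['cy'])/c['fy'],-1]); return c['xyz']+d*(z-c['xyz'][2])/d[2]
def crop(u,v,z): return px(D['top'],180+(u+.5)/4.2-.5,145+(v+.5)/4.2-.5,z)
E
python3 - <<'E'
from h import *
np.set_printoptions(precision=4,suppress=True)
for n,c,f,m1,m2,h in(('blank',(609.5,181),(614,176),(573,242),(544,292),(662,262)),('open',(191,253),(184,250),(135,310),(98,346),(168,350))):
    C=crop(*c,.01);F=crop(*f,.043);a,b,H=crop(*m1,.027),crop(*m2,.027),crop(*h,.086)
    an=lambda p:np.degrees(np.arctan2(p[1]-C[1],p[0]-C[0]))%360
    print(n,C,F,'mark',an(a),an(b),'handle',H,an(H),np.hypot(*(H-C)[:2]))
s=R.from_rotvec([-.366373,-3.12005,.00307]).as_matrix();print(s)
E
```

```text
blank [0.5862 0.0983 0.01  ] [0.5863 0.0989 0.043 ] mark 148.865010204781 149.6178450548616 handle [0.5466 0.0814 0.086 ] 203.19931416889807 0.04307216303771616
open [0.55   0.2936 0.01  ] [0.5503 0.2924 0.043 ] mark 139.50883516257272 137.7287079868188 handle [0.506  0.2927 0.086 ] 181.10005181662984 0.04391191036481571
[[-0.9728  0.2317 -0.0003]
 [ 0.2317  0.9728 -0.0019]
 [-0.0001 -0.002  -1.    ]]
```

Run:
```python
from h import *
from bench import ctrl
import cv2
np.set_printoptions(precision=3,suppress=True)
c=D['scene']
for u,v in((100,0),(100,35),(200,3),(200,45),(300,15),(300,75),(380,50),(340,90),(455,170),(400,180)):
    print((u,v),px(c,u,v,.56),px(c,u,v,.5))
im=cv2.imread('pics/scene.png')[0:140,0:280]
cv2.imwrite('pics/sc.png',cv2.resize(im,None,fx=2.8,fy=2.8,interpolation=cv2.INTER_CUBIC))
w=ctrl.get_image('wrist');cv2.imwrite('pics/w.png',w['pixels'][:,:,::-1]);print(w['tool_from_camera'],ctrl.get_state()['joint_torque'])
```

```text
(100, 0) [0.368 0.233 0.56 ] [0.414 0.383 0.5  ]
(100, 35) [0.335 0.16  0.56 ] [0.37  0.287 0.5  ]
(200, 3) [0.444 0.153 0.56 ] [0.515 0.277 0.5  ]
(200, 45) [0.396 0.08  0.56 ] [0.451 0.18  0.5  ]
(300, 15) [0.504 0.061 0.56 ] [0.595 0.156 0.5  ]
(300, 75) [ 0.431 -0.017  0.56 ] [0.497 0.051 0.5  ]
(380, 50) [ 0.511 -0.036  0.56 ] [0.604 0.026 0.5  ]
(340, 90) [ 0.44  -0.054  0.56 ] [0.51  0.002 0.5  ]
(455, 170) [ 0.431 -0.166  0.56 ] [ 0.497 -0.145  0.5  ]
(400, 180) [ 0.397 -0.148  0.56 ] [ 0.453 -0.122  0.5  ]
[[ 0.     0.961  0.276  0.074]
 [ 1.    -0.     0.     0.   ]
 [ 0.     0.276 -0.961 -0.163]
 [ 0.     0.     0.     1.   ]] [ -0.    -49.18   -0.405 -31.288  -0.064   0.04    0.   ]
```

View pics/sc.png

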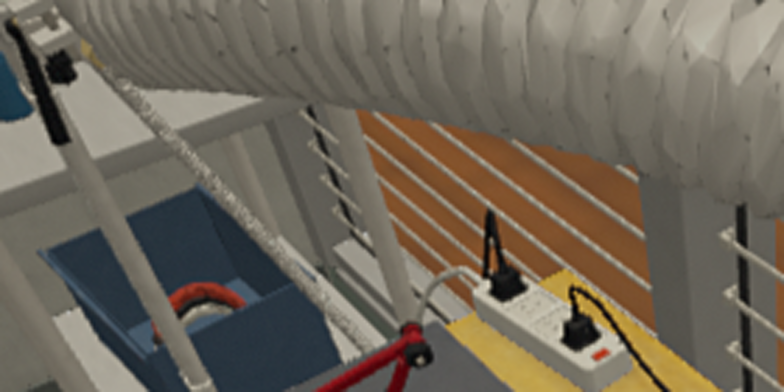

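The crop shows the rigid hose crossing along y, with a vertical lamp pole near (0.28, 0.62). I'll first move away from the pole and go low, and use the joint readings to fit the arm's geometry.

{"api": "jog_arm", "payload": {"moves": [-0.03,-0.12,0.07,0,0,0,1,-0.06,-0.24,0.13,0,0,0,1,-0.09,-0.36,0.2,0,0,0,1,-0.117,-0.487,0.267,0,0,0,1,-0.117,-0.487,0.267,0,0,0,1,-0.117,-0.487,0.267,0,0,0,1,-0.117,-0.487,0.267,0,0,0,1,-0.117,-0.487,0.267,0,0,0,1]}}

```text
time: 1.15
position: [0.1509, 0.4832, 0.1429]
tool_rot: [0.365, 3.12, 0.002]
ft_force: [0.8, 0.6, 0.4]
grip_width: 1.0
grip_force: 0.0
```

Run:
```python
from bench import ctrl
s=ctrl.get_state()
for k in('time','joint_positions','position','tool_rot','ft_force'):print(k,s[k].round(4).tolist() if k!='time' else s[k])
```

```text
time 1.15
joint_positions [-1.2621, 0.0756, -0.061, 1.9048, 0.005, 1.1602, 0.0127]
position [0.1509, 0.4832, 0.1429]
tool_rot [0.3655, 3.1202, 0.0018]
ft_force [0.7531, 0.5627, 0.3801]
```

{"api": "jog_arm", "payload": {"moves": [-0.08,-0.03,0,0,-0.1,0,1,-0.16,-0.05,0,0,-0.2,0,1,-0.23,-0.07,0,0,-0.3,0,1,-0.3,-0.09,0,0,-0.4,0,1,-0.37,-0.117,0,0,-0.467,0,1,-0.37,-0.117,0,0,-0.467,0,1,-0.37,-0.117,0,0,-0.467,0,1,-0.37,-0.117,0,0,-0.467,0,1]}}

```text
time: 2.15
position: [0.2507, 0.423, 0.1429]
tool_rot: [0.31, 2.637, -0.075]
ft_force: [0.4, -0.5, 0.1]
grip_width: 0.996
grip_force: 0.0
```

Run:
```python
from bench import ctrl
import numpy as np
from scipy.optimize import least_squares
from scipy.spatial.transform import Rotation as R
s=ctrl.get_state()
q=[[-1.323,.321,-.07,1.45,.023,1.371,-.057],[-1.2621,.0756,-.061,1.9048,.005,1.1602,.0127],s['joint_positions']]
p=[[.1505,.6317,.2214],[.1509,.4832,.1429],s['position']]
print(np.round(q[2],4),s['position'],s['ft_force'])
def fk(q,L,sg):
    h,a,b,c=L;Rz=lambda t,k:R.from_euler('z',sg[k]*t);Ry=lambda t:R.from_euler('y',t)
    A=Rz(q[0],0)*Ry(q[1]);e=A.apply([0,0,a])+[0,0,h];B=A*Rz(q[2],1)*Ry(q[3]);w=e+B.apply([0,0,b]);C=B*Rz(q[4],2)*Ry(q[5]);return e,w,w+C.apply([0,0,c])
import itertools
for sg in itertools.product([-1,1],repeat=3):
    f=lambda L:np.concatenate([fk(a,L,sg)[2]-b for a,b in zip(q,p)])
    o=least_squares(f,[.33,.46,.5,.45]);print(sg,o.x.round(3),np.abs(o.fun).max().round(4))
    if np.abs(o.fun).max()<.01:print([x.round(3) for x in fk(q[2],o.x,sg)])
```

```text
[-1.3516  0.0466 -0.1015  2.0297  0.5331  1.1811 -0.3521] [0.25066641 0.42302641 0.14290388] [ 0.38983026 -0.45449274  0.12640372]
(-1, -1, -1) [0.296 0.473 0.512 0.423] 0.0256
(-1, -1, 1) [-0.654  0.632  0.468 -0.388] 0.0522
(-1, 1, -1) [0.107 0.462 0.519 0.213] 0.0536
(-1, 1, 1) [-0.384  0.543  0.496 -0.207] 0.044
(1, -1, -1) [ 0.16  -0.873 -0.33  -0.777] 0.3192
(1, -1, 1) [ 1.991 -1.176 -0.247  0.789] 0.2838
(1, 1, -1) [-0.161 -0.502 -0.438 -0.694] 0.2543
(1, 1, 1) [ 1.334 -0.745 -0.371  0.591] 0.2718
```

```bash
cat > fk.py <<'E'
import numpy as np
from scipy.optimize import least_squares
from scipy.spatial.transform import Rotation as R
q=[[-1.323,.321,-.07,1.45,.023,1.371,-.057],[-1.2621,.0756,-.061,1.9048,.005,1.1602,.0127],[-1.3516,.0466,-.1015,2.0297,.5331,1.1811,-.3521]]
p=[[.1505,.6317,.2214],[.1509,.4832,.1429],[.25067,.42303,.1429]]
Rz=lambda t:R.from_euler('z',-t);Ry=lambda t:R.from_euler('y',t)
def fk(q,L):
    h,a,b,c,d=L
    A=Rz(q[0])*Ry(q[1]);e=A.apply([0,d,a])+[0,0,h];B=A*Rz(q[2])*Ry(q[3]);w=e+B.apply([0,0,b]);C=B*Rz(q[4])*Ry(q[5]);return e,w,w+C.apply([0,0,c]),(C*Rz(q[6])).as_matrix()
f=lambda L:np.concatenate([fk(a,L)[2]-b for a,b in zip(q,p)])
L=least_squares(f,[.33,.46,.5,.45,0]);res=np.abs(L.fun).max();L=L.x
E
python3 - <<'E'
from fk import *
print(L.round(4),res)
for a in q: print([x.round(3).tolist() for x in fk(a,L)])
E
```

```text
[ 0.2513  0.4661  0.5139  0.3691 -0.0264] 0.0012754819285056562
[[0.062, 0.136, 0.694], [0.15, 0.632, 0.592], [0.151, 0.632, 0.223], [[-0.232, -0.973, 0.001], [-0.973, 0.232, 0.0], [-0.0, -0.0, -1.0]]]
[[0.036, 0.026, 0.716], [0.151, 0.483, 0.512], [0.151, 0.483, 0.142], [[-0.231, -0.973, 0.0], [-0.973, 0.231, 0.001], [-0.001, 0.0, -1.0]]]
[[0.031, 0.015, 0.717], [0.082, 0.462, 0.468], [0.251, 0.422, 0.142], [[-0.232, -0.859, 0.456], [-0.973, 0.205, -0.108], [-0.001, -0.469, -0.883]]]
```

```bash
cat > plan.py <<'E'
from fk import *
from bench import ctrl
lo=np.array([-2.86,-.3,-1.38,.06,-1.56,.09,-2.69]);hi=np.array([2.86,2.09,1.24,2.45,4.7,2.05,2.69])
def rot(a,t=35):
    a,t=np.radians([a,t]);z=np.array([np.sin(t)*np.cos(a),np.sin(t)*np.sin(a),-np.cos(t)]);y=np.array([-np.sin(a),np.cos(a),0]);return R.from_matrix(np.c_[np.cross(y,z),y,z])
def plan(wps):
    s=ctrl.get_state();P,T=s['position'],R.from_rotvec(s['tool_rot']);qq=s['joint_positions'];o=R.from_matrix(fk(qq,L)[3]).inv()*T
    print('now',P.round(4),'q',qq.round(2),'F',s['ft_force'].round(1))
    for pos,a,t in wps:
        G=rot(a,t)
        def f(x):
            k=fk(x,L);return np.r_[10*(k[2]-pos),(G.inv()*R.from_matrix(k[3])*o).as_rotvec(),.01*(x-qq)]
        r=least_squares(f,np.clip(qq,lo+.01,hi-.01),bounds=(lo,hi));qq=r.x;k=fk(qq,L)
        print('shift',(T.inv().apply(np.array(pos)-P)/.3).round(3),'turn',((T.inv()*G).as_rotvec()/np.radians(60)).round(3),'| q',qq.round(2),'err',np.abs(r.fun[:6]).max().round(3),'elbow',k[0].round(2),'wrist',k[1].round(2))
E
python3 - <<'E'
from plan import *
plan([([.32,.36,.14],-10,32),([.4,.29,.14],-8,35),([.47,.18,.14],-4,35),([.53,.085,.14],-4,35),([.559,.081,.055],-4,35),([.560,.121,.055],-4,35)])
E
```

```text
now [0.2507 0.423  0.1429] q [-1.35  0.05 -0.1   2.03  0.53  1.18 -0.35] F [ 0.4 -0.5  0.1]
shift [-0.237 -0.151  0.137] turn [-0.027 -0.067 -0.05 ] | q [-1.28 -0.06 -0.04  2.17  0.64  1.08 -0.25] err 0.0 elbow [ 0.02 -0.03  0.72] wrist [0.13 0.39 0.45]
shift [-0.514 -0.316  0.283] turn [-0.046 -0.117 -0.077] | q [-1.18 -0.15  0.07  2.27  0.75  0.95 -0.11] err 0.0 elbow [-0.   -0.07  0.71] wrist [0.19 0.32 0.44]
shift [-0.79  -0.619  0.429] turn [-0.081 -0.117 -0.134] | q [-1.06 -0.3   0.3   2.38  0.8   0.77  0.23] err 0.0 elbow [-0.04 -0.13  0.7 ] wrist [0.26 0.19 0.44]
shift [-1.027 -0.88   0.555] turn [-0.081 -0.117 -0.134] | q [-0.87 -0.3   0.44  2.37  0.74  0.61  0.57] err 0.0 elbow [-0.07 -0.12  0.7 ] wrist [0.32 0.1  0.44]
shift [-0.98  -0.871  0.851] turn [-0.081 -0.117 -0.134] | q [-0.82 -0.05  0.48  2.39  0.86  0.33  0.41] err 0.0 elbow [ 0.   -0.03  0.72] wrist [0.35 0.1  0.36]
shift [-0.955 -0.741  0.838] turn [-0.081 -0.117 -0.134] | q [-0.87 -0.01  0.44  2.36  0.88  0.37  0.3 ] err 0.0 elbow [ 0.02 -0.02  0.72] wrist [0.35 0.14 0.36]
```

{"api": "jog_arm", "payload": {"moves": [-0.12,-0.075,0.09,-0.01,-0.03,-0.02,1,-0.22,-0.15,0.165,-0.027,-0.067,-0.05,1,-0.36,-0.23,0.25,-0.035,-0.09,-0.06,1,-0.49,-0.316,0.32,-0.046,-0.117,-0.077,1,-0.59,-0.42,0.38,-0.06,-0.117,-0.1,1,-0.68,-0.52,0.43,-0.07,-0.117,-0.12,1,-0.767,-0.619,0.473,-0.081,-0.117,-0.134,1,-0.767,-0.619,0.473,-0.081,-0.117,-0.134,1]}}

```text
time: 3.15
position: [0.4713, 0.1759, 0.1257]
tool_rot: [0.097, 2.529, -0.03]
ft_force: [-0.9, 0.4, 0.0]
grip_width: 1.001
grip_force: 0.0
```

Run:
```python
from plan import *
plan([([.53,.083,.12],-4,35),([.559,.081,.055],-4,35)])
import cv2
w=ctrl.get_image('scene');cv2.imwrite('pics/s2.png',w['pixels'][:,:,::-1])
```

```text
now [0.4713 0.1759 0.1257] q [-1.02 -0.26  0.28  2.39  0.81  0.73  0.21] F [-0.9  0.4  0. ]
shift [-0.169 -0.294  0.141] turn [-0.003  0.001 -0.006] | q [-0.94 -0.28  0.52  2.39  0.8   0.57  0.5 ] err 0.0 elbow [-0.06 -0.12  0.7 ] wrist [0.32 0.1  0.42]
shift [-0.123 -0.293  0.374] turn [-0.003  0.001 -0.006] | q [-0.9  -0.05  0.57  2.39  0.87  0.34  0.4 ] err 0.0 elbow [ 0.01 -0.04  0.72] wrist [0.35 0.1  0.36]
```

View pics/s2.png

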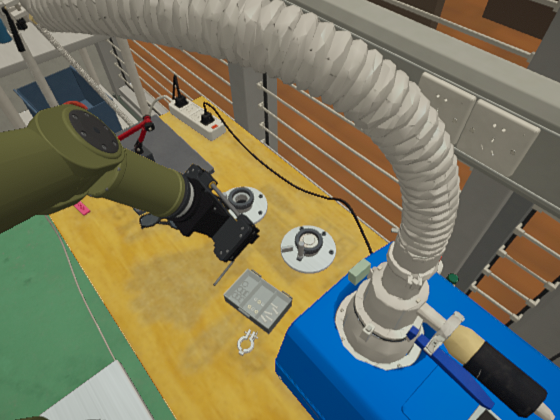

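The scene view shows the gripper at about (230,235), with the arm passing under the hose and clear of it. Next I'll move above the handle.

{"api": "jog_arm", "payload": {"moves": [-0.04,-0.07,0.035,0,0,0,1,-0.08,-0.15,0.07,0,0,0,1,-0.13,-0.22,0.105,0,0,0,1,-0.169,-0.294,0.141,0,0,0,1,-0.169,-0.294,0.141,0,0,0,1,-0.169,-0.294,0.141,0,0,0,1,-0.169,-0.294,0.141,0,0,0,1,-0.169,-0.294,0.141,0,0,0,1]}}

```text
time: 4.2
position: [0.5295, 0.0875, 0.12]
tool_rot: [0.086, 2.528, -0.029]
ft_force: [0.4, 0.2, 1.0]
grip_width: 1.001
grip_force: 0.0
```

Run:
```python
from plan import *
plan([([.559,.081,.055],-4,35)])
import cv2
s=ctrl.get_state();w=ctrl.get_image('wrist');cv2.imwrite('pics/w2.png',w['pixels'][:,:,::-1])
M=w['tool_from_camera'];T=R.from_rotvec(s['tool_rot'])
def proj(p):
    c=np.linalg.inv(M)@np.r_[T.inv().apply(np.array(p)-s['position']),1];return (w['cx']+w['fx']*c[0]/-c[2],w['cy']-w['fy']*c[1]/-c[2])
for p in([.5466,.0814,.086],[.5466,.0814,.07],[.5862,.0985,.042]):print(p,np.round(proj(p),1))
print(w.keys())
```

```text
now [0.5295 0.0875 0.12  ] q [-0.92 -0.26  0.49  2.38  0.79  0.56  0.5 ] F [0.4 0.2 1. ]
shift [ 0.043 -0.015  0.235] turn [0.    0.001 0.002] | q [-0.88 -0.05  0.54  2.39  0.87  0.33  0.41] err 0.0 elbow [ 0.   -0.04  0.72] wrist [0.35 0.1  0.36]
[0.5466, 0.0814, 0.086] [272.9 225.8]
[0.5466, 0.0814, 0.07] [273.2 207.8]
[0.5862, 0.0985, 0.042] [297.  210.8]
dict_keys(['pixels', 'fx', 'fy', 'cx', 'cy', 'tool_from_camera'])
```

View pics/w2.png

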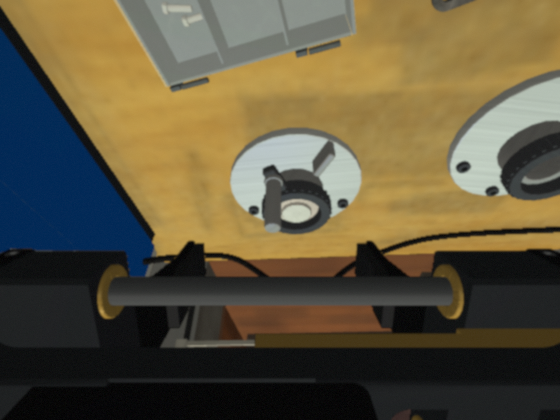

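The wrist view shows the post top at (273,227), where the projection put it, and it's between the fingers. I'll descend and partly close around it.

{"api": "jog_arm", "payload": {"moves": [0.015,-0.005,0.06,0,0,0,1,0.03,-0.01,0.12,0,0,0,1,0.04,-0.015,0.18,0,0,0,1,0.043,-0.015,0.235,0,0,0,1,0.043,-0.015,0.235,0,0,0,1,0.043,-0.015,0.235,0,0,0,-0.43,0.043,-0.015,0.235,0,0,0,-0.43,0.043,-0.015,0.235,0,0,0,-0.43], "newtons": 5}}

```text
time: 5.25
position: [0.5593, 0.0802, 0.0554]
tool_rot: [0.088, 2.528, -0.028]
ft_force: [-0.5, 0.1, -0.6]
grip_width: 0.745
grip_force: 0.0
```

Run:
```python
from plan import *
w=np.radians([203,190,176,163,149])
plan([([.5862+.044*np.cos(a)+.012,.0985+.044*np.sin(a),.056],-4,35) for a in w])
```

```text
now [0.5593 0.0802 0.0554] q [-0.88 -0.04  0.55  2.38  0.86  0.33  0.41] F [-0.5  0.1 -0.6]
shift [ 0.003  0.003 -0.005] turn [0.    0.002 0.   ] | q [-0.88 -0.06  0.54  2.39  0.87  0.34  0.4 ] err 0.0 elbow [ 0.   -0.04  0.72] wrist [0.35 0.1  0.36]
shift [ 0.013  0.034 -0.012] turn [0.    0.002 0.   ] | q [-0.89 -0.06  0.52  2.39  0.88  0.35  0.37] err 0.0 elbow [ 0.   -0.04  0.72] wrist [0.34 0.11 0.36]
shift [ 0.016  0.07  -0.014] turn [0.    0.002 0.   ] | q [-0.91 -0.05  0.51  2.39  0.89  0.37  0.34] err 0.0 elbow [ 0.01 -0.03  0.72] wrist [0.34 0.12 0.36]
shift [ 0.013  0.103 -0.012] turn [0.    0.002 0.   ] | q [-0.92 -0.03  0.5   2.37  0.89  0.37  0.32] err 0.0 elbow [ 0.01 -0.03  0.72] wrist [0.34 0.13 0.36]
shift [ 0.003  0.136 -0.005] turn [0.    0.002 0.   ] | q [-0.93 -0.01  0.49  2.36  0.88  0.38  0.3 ] err 0.0 elbow [ 0.02 -0.02  0.72] wrist [0.35 0.14 0.36]
```

{"api": "jog_arm", "payload": {"moves": [0,0,0,0,0,0,-0.43,0,0,0,0,0,0,-0.43,0,0,0,0,0,0,-0.43,0,0,0,0,0,0,-0.43,0,0,0,0,0,0,-0.43,0,0,0,0,0,0,-0.43,0,0,0,0,0,0,-0.43,0,0,0,0,0,0,-0.43]}}

```text
time: 6.25
position: [0.5592, 0.0799, 0.0548]
tool_rot: [0.088, 2.529, -0.029]
ft_force: [-0.6, -1.0, -1.1]
grip_width: 0.283
grip_force: 0.0
```

{"api": "jog_arm", "payload": {"moves": [0.008,0.02,-0.006,0,0,0,-0.43,0.012,0.04,-0.011,0,0,0,-0.43,0.016,0.06,-0.014,0,0,0,-0.43,0.016,0.08,-0.014,0,0,0,-0.43,0.015,0.1,-0.013,0,0,0,-0.43,0.013,0.12,-0.011,0,0,0,-0.43,0.009,0.135,-0.008,0,0,0,-0.43,0.004,0.15,-0.005,0,0,0,-0.43]}}

```text
time: 7.25
position: [0.5591, 0.1232, 0.0538]
tool_rot: [0.09, 2.531, -0.034]
ft_force: [-3.6, -4.7, 0.5]
grip_width: 0.285
grip_force: 2.1
```

Run:
```python
from plan import *
import cv2
s=ctrl.get_state();print(s['grip_width'],s['grip_force'],s['position'],s['ft_force'])
w=ctrl.get_image('top')['pixels'][145:255,180:370,::-1];cv2.imwrite('pics/t3.png',cv2.resize(w,None,fx=4.2,fy=4.2,interpolation=cv2.INTER_CUBIC))
```

```text
0.2852061987227793 2.0625499763991684 [0.55905365 0.12323543 0.05384731] [-3.60249466 -4.68787242  0.50549712]
```

View pics/t3.png

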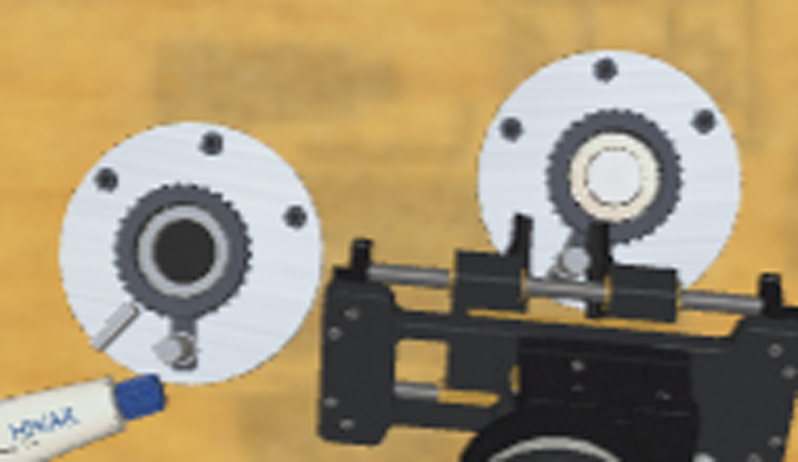

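```bash
python3 - <<'E'
from h import *
H=crop(575,258,.086);print(H,np.degrees(np.arctan2(H[1]-.0985,H[0]-.5862))%360)
E
python3 - <<'E'
from plan import *
plan([([.559,.1282,.055],-4,35),([.5605,.1282,.055],-4,35)])
E
```

```text
[0.54782382 0.11865599 0.086     ] 152.29057949198827
now [0.5595 0.1242 0.0541] q [-0.94  0.01  0.49  2.34  0.88  0.38  0.29] F [-1.1 -2.9 -2.6]
shift [ 0.     0.013 -0.004] turn [-0.003 -0.001  0.001] | q [-0.94 -0.01  0.48  2.36  0.89  0.38  0.28] err 0.0 elbow [ 0.02 -0.02  0.72] wrist [0.35 0.14 0.36]
shift [-0.004  0.014 -0.001] turn [-0.003 -0.001  0.001] | q [-0.94 -0.01  0.49  2.35  0.89  0.38  0.28] err 0.0 elbow [ 0.02 -0.02  0.72] wrist [0.35 0.14 0.36]
```

{"api": "jog_arm", "payload": {"moves": [0,0.005,0,0,0,0,-0.43,0,0.008,0,0,0,0,-0.43,0,0.008,0,0,0,0,-0.43,0,-0.008,0,0,0,0,-0.43,0,-0.016,0,0,0,0,-0.43,0,-0.016,0,0,0,0,-0.43,0,-0.016,-0.05,0,0,0,-0.43,0,-0.016,-0.1,0,0,0,-0.43]}}

```text
time: 8.3
position: [0.543, 0.1219, 0.0804]
tool_rot: [0.087, 2.528, -0.028]
ft_force: [0.5, 0.8, 0.3]
grip_width: 0.289
grip_force: 0.0
```

{"api": "jog_arm", "payload": {"moves": [0,0,-0.07,0,0,0,-0.43,0,0,-0.15,0,0,0,-0.43,0,0,-0.2,0,0,0,-0.43,0,0,-0.2,0,0,0,-0.43,0,0,-0.2,0,0,0,-0.43,0,0,-0.2,0,0,0,-0.43,0,0,-0.2,0,0,0,-0.43,0,0,-0.2,0,0,0,-0.43]}}

```text
time: 9.3
position: [0.5086, 0.1236, 0.1286]
tool_rot: [0.088, 2.529, -0.03]
ft_force: [0.1, -0.1, 0.5]
grip_width: 0.286
grip_force: 0.0
```

Run:
```python
from plan import *
import cv2
s=ctrl.get_state();print(s['time'],s['position'],s['ft_force'],s['joint_positions'].round(2))
w=ctrl.get_image('top')['pixels'][145:255,180:370,::-1];cv2.imwrite('pics/t4.png',cv2.resize(w,None,fx=4.2,fy=4.2,interpolation=cv2.INTER_CUBIC))
```

```text
9.3 [0.50862687 0.12359689 0.12861133] [ 0.06065116 -0.14468149  0.45916964] [-0.96 -0.27  0.4   2.38  0.8   0.65  0.39]
```

View pics/t4.png

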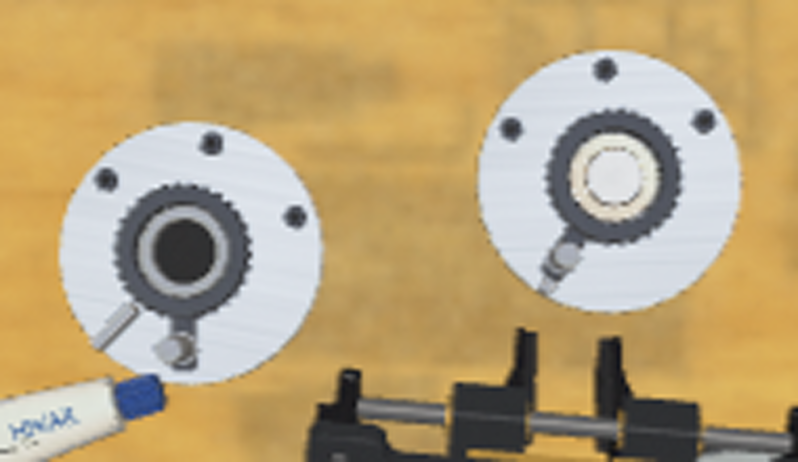

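The blanked port's lever, with its post at (565,257), now covers the mark, whose outer end shows at (545,290). The gripper is clear, and the open port looks unchanged.

```bash
python3 -c "
from bench import ctrl
print(ctrl.close_job())"
```

```text
the job is handed in; nothing more can be done
None
```

The blanked port's collar is turned in line with its lock mark and released, the open port's collar was left as it was, and the job is handed in; the hand-in call returned no verdict, so this rests on the last top-camera picture.

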